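Load the contact carrier under the jig's leaf spring

TASK

Load the grey carrier into the test jig using closed fingertips only: press it down hard on the flat pad behind its rib until the sprung bed under it is right down before its tongue reaches the bar, and while keeping it pressed slide it forward under the bar and the leaf spring, all the way to the end stop, so that the sprung bed pops up again behind it. Then let go and move clear. Do not grip or lift the carrier, and leave the meter, the marker and the spare timer where they are.

Things in the scene. Friction and masses are not known exactly. Their poses are not given: they have to be found in the camera images.
- test_jig: aluminium jig fixed to the bench, 262 x 104 mm. x axis = sliding direction (entry to end stop), z up. Origin: bench level, mid channel, front end of the sprung bed. Along jig x (mm): rear wall -124 to -118 (top 41 high), sprung bed -117.5 to -0.5, fixed white bed 0 to 124 (top 26 high). Side rails 59 apart inside, tops 41 high. Its slideways are slippery
- bar_mid (a point): middle of the underside of the dark cross bar over the channel, at jig x = 65 mm, 37 mm over the bench (11 mm over the fixed bed). The bar spans jig x 59 to 71 mm; its top is 45 mm high, with screws and leaf clamp 50 mm
- stop_face (a point): middle of the end stop's face at the far end of the channel, jig x = 124 mm, at fixed bed level (26 mm over the bench); the stop's top is 40 mm high
- lift_bed (a joint): sprung bed: white plate 117 x 57 mm under the carrier at the start; slides straight down. 0 = up (top 36.5 mm over the bench), 0.010 m = right down (0.5 mm over the fixed bed). Its spring pushes up with 6 N when up, 14 N when down. It must be 7 mm down or more for the tongue to pass under the bar; once the carrier is wholly off it, it pops up behind it
- leaf_spring (a joint): steel leaf 26 mm wide, from the bar at jig x = 66 mm sloping down to its nose at x = 100 mm; rad, 0 = at rest (nose 2 mm over the fixed bed), about 0.11 when the carrier's 6 mm tongue is under it, then pressing down with about 5 N. It only drags and needs no handling
- carrier: loose grey carrier 120 x 56 mm, about 0.26 kg, its x axis along jig x. Origin: underside, middle of rear edge. Rear block x = 0 to 44 mm, 18 thick, with a cross rib x = 36 to 44, top 26 over the underside; then a flat tongue to x = 120, 6 thick. Starts on the raised sprung bed, origin at jig x -104 to -76 mm; against the end stop origin at jig x +4 mm, underside on the fixed bed
- thumb_pad (a point): middle of the flat pad of the carrier behind the rib, where the fingertips press: black rubber inlay on a flat 36 mm long by 56 mm wide, 18 mm over the carrier's underside, 18 mm ahead of its rear edge and 18 mm behind the rib's rear face, against which the fingers may push
- meter: bystander: hand multimeter 132 x 66 x 43 mm, origin under its centre
- pen: bystander: felt marker 17 x 127 x 17 mm lying beside the jig, origin under its centre
- spare_timer: bystander: grey panel timer 47 x 84 x 48 mm, origin under its centre
There are look-alikes about, which are no part of the job. Of the things like the carrier, leave any that is yellow; of the rest the smaller one is meant.

How it is judged:
On the way, in this order (a step that is already met when the one before it is completed fails the run):
1. the fingers press the carrier and the sprung bed down before its tongue reaches the bar (value of joint lift_bed above 0.0065 m and contact force between the fingers and carrier above 3 N and x of carrier in the frame of test_jig below -0.064 m), for 0.1 s.
2. the tongue, kept down, has passed under the bar and the leaf spring (value of joint lift_bed above 0.003 m and value of joint leaf_spring above 0.06 rad and x of carrier in the frame of test_jig above -0.022 m).
At the end, for the whole second after the job is handed in: the carrier lies still and flat on the fixed bed (underside within 2.5 mm of it, tilt under 0.05 rad), within 4 mm of the end stop, its tongue under the raised leaf spring (over 0.06 rad), and the sprung bed is up behind it (under 2 mm down) (x of carrier in the frame of test_jig between 0 and 0.007 m and z of carrier in the frame of test_jig below 0.0285 m and angle between carrier's own z axis and vertical below 0.05 rad and value of joint lift_bed below 0.002 m and value of joint leaf_spring above 0.06 rad and linear speed of carrier below 0.01 m/s); the robot touches nothing.
It fails at once if the carrier is lifted (underside over 52 mm above the bench) or tipped over 0.35 rad (z of carrier in the frame of test_jig above 0.052 m or angle between carrier's own z axis and vertical above 0.35 rad).
It fails at once if a bystander is moved more than 20 mm (distance of any of meter, pen, spare_timer from where it was at the start of the episode above 0.02 m).
It also fails if it takes over 38 s, if anything falls off the work surface, if the arm or the gripper's body presses on something with over 40 N, if the wrist force passes 120 N, or if a joint passes its speed limit or range.

ROBOT

A 7-joint arm with a two-finger parallel gripper is mounted at the origin on a cart in front of the work surface, level with it; the furniture and walls round the work are solid. World frame = base frame: x ahead of the robot, y to its left, z up, the work surface at z = 0. Lengths are in m, angles in rad, forces in N, time in s.
With the tool pointing down it reaches from about 0.425 to 0.875 m from the base axis. Payload 8.4 kg.
Tool frame: the origin (TCP) lies midway between the tips of the shut fingers; the grasp point (between the pads) lies r.grasp_offset behind it (r.grasp_offset is the distance from the TCP to the grasp point, in m); z points along the fingers, y is the line along which they close (so a half turn about z gives the same grasp; the last joint's range is limited). The gripper opens to 85 mm and grips with 20 to 120 N. Pads are 22 mm wide; open, the fingers measure 114 mm over their backs; the gripper's body (76 mm by 85 mm) begins 54 mm behind the grasp point. The pads swing forward as they close: fully open they stand 13 mm farther back than shut.
Start: joints at [-0.099, 0.333, 0.04, 1.465, -0.013, 1.343, -0.059], TCP at [0.65, -0, 0.231] pointing down, gripper open.
Joint ranges: [-2.58, 2.58], [-0.38, 2.09], [-1.3, 1.39], [0.25, 2.4], [-1.5, 4.64], [0.08, 2.09], [-2.65, 2.65]. Speed limits (rad/s): [2.22, 2.22, 2.79, 2.79, 3.14, 3.14, 3.14].

INTERFACE

Orientations are given as a 3x3 rotation matrix whose columns are the frame's x, y, z axes.
In Python, from cell import r gives the robot as it stands. The module is installed in compiled form; this text tells all that it offers.
- The arm moves only by the shell command python3 -m crank 'ROWS'. ROWS is JSON, a list of rows, each an object of numbers: "gripper": the opening, from 0 (shut) to 1 (fully open); "dx", "dy", "dz": the shift along the tool's x, y, z in units of 30 mm (1.0 is 30 mm); "rx", "ry", "rz": the turn, a rotation vector about the tool's x, y, z in units of 5 degrees (1.0 is 5 degrees). In form: [{"gripper": .., "dx": .., "dy": .., "dz": .., "rx": .., "ry": .., "rz": ..}, ...]. A call has 1 to 5 rows; each row shifts and turns the commanded pose from where the row before left it, along the tool's axes as they then stand; what a row does not reach is not made up. A row lasts 1/12 s, in which the tool goes at most 41.7 mm and 7.16 degrees, less where a joint would pass 70% of its speed; a pose out of reach is approached as far as the arm can. A call is refused whole if a number of a shift passes 1 or a number of a turn 1, either way. A call with a gripper value outside its range is refused whole. The fingers move at their own pace and stop on an object; the grip force is fixed at half the most. Time passes only in rows, so rows that do not move let the fingers close. It gives the time, the measured TCP pose, the force, the opening and the grip force at its end, in the units of the state.
- r.state(): the state, without advancing time (a new reading comes with each control period).
- r.capture(name): name is "scene" or "side" or "wrist"; returns the picture (420x560x3 uint8, red, green, blue); there is no depth.
- r.calibration(name): a dict with "fovy" (degrees; the focal length in pixels is half the picture's height over the tangent of half this angle, whatever the lens; pixels are square), "cx", "cy" (the principal point, pixels), "R" (3x3) and "t" (3): a world point X has camera coordinates R X + t. Camera axes: x right, y down, z forward; pixel columns grow to the right and rows downward; lengths in m; the calibration is good to about 2 mm. A picture is of the moment at which its call begins: read the wrist's pose just before it. calibration takes no time and is no camera call; for the wrist camera it gives the pose at the moment of the call.
- r.sign_off(): hands the job in; it is judged then, once.
The state is a dict: "time_s": time; "joint_positions": joint angles; "qd": joint speeds; "joint_torque": joint torques, N m; "ee_pos": TCP position; "ee_rot": TCP orientation; "force": force on the tool from outside, world axes, zero at the start; "moment": the same for the moment, N m; "gripper_width": opening from 0.0 (shut) to 1.0 (fully open); "grasp_force": force on a finger pad.
Only numpy, scipy, OpenCV 4.12 (cv2) and the standard library are available. Lean on these libraries where they do the work, as an engineer would, in place of code of your own. Each camera call takes 0.05 s, during which the arm holds its last target. There are 200 camera calls.

## Working session

There is one attempt and no reset: what is moved stays moved. The work goes in short steps, Python scripts to look and compute and a shell command to move; the robot and the scene stay as the last step left them, time stands still between calls to the robot, and variables do not carry over. Pictures are saved under pics/ and viewed, at most 10 in all, crops included, and the job is handed in when it is done.

```bash
mkdir -p pics
python3 - <<'E'
from cell import r
import cv2,numpy as np
for n in("scene","side"):
    cv2.imwrite(f"pics/{n}0.png",r.capture(n)[:,:,::-1]); c=r.calibration(n); print(n,c)
s=r.state();print(s['time_s'],s['ee_rot'],s['force'],r.grasp_offset)
E
```

```text
scene {'fovy': 51.003816322216146, 'cx': 274.2791905645408, 'cy': 213.64199428603553, 'R': array([[-0.71894591, -0.69503176, -0.00690224],
       [-0.52690715,  0.55145918, -0.64673149],
       [ 0.45330523, -0.46132812, -0.76268652]]), 't': array([0.37518898, 0.36582749, 0.68136652])}
side {'fovy': 48.35582372510941, 'cx': 284.4869865701471, 'cy': 214.97086845143045, 'R': array([[-0.88871254, -0.45846113, -0.00184664],
       [-0.28026691,  0.54646742, -0.78919187],
       [ 0.36282292, -0.70084716, -0.61414394]]), 't': array([0.46690838, 0.21851445, 0.7563855 ])}
0.1 [[ 2.44725710e-05  9.99998908e-01 -1.47752261e-03]
 [ 9.99999996e-01 -2.46061693e-05 -9.04023258e-05]
 [-9.04385832e-05 -1.47752039e-03 -9.99998904e-01]] [-0.82440627  1.56089291  0.69679401] 0.0187
```

View pics/scene0.png

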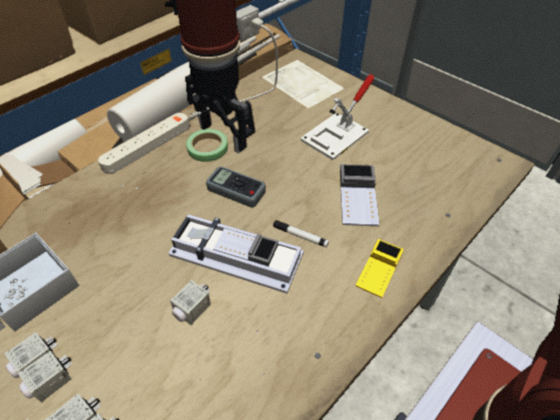

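View pics/side0.png

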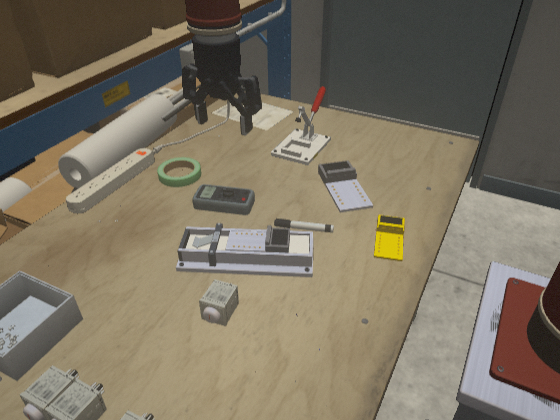

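The things like the carrier in the scene view are:
- the grey one in the jig at (262,247)
- a larger grey one on the bench at (358,195)
- a yellow one at (380,268)

I choose the one in the jig, because it is the smaller grey one. Next is a close crop to check it.

Run:
```python
import cv2,numpy as np
a=cv2.imread("pics/scene0.png")[205:300,160:320]; b=cv2.imread("pics/side0.png")[212:282,170:345]
cv2.imwrite("pics/c.png",cv2.resize(a,None,fx=5,fy=5,interpolation=cv2.INTER_CUBIC))
cv2.imwrite("pics/d.png",cv2.resize(b,None,fx=4.5,fy=4.5,interpolation=cv2.INTER_CUBIC))
```

```text
(no output)
```

View pics/c.png

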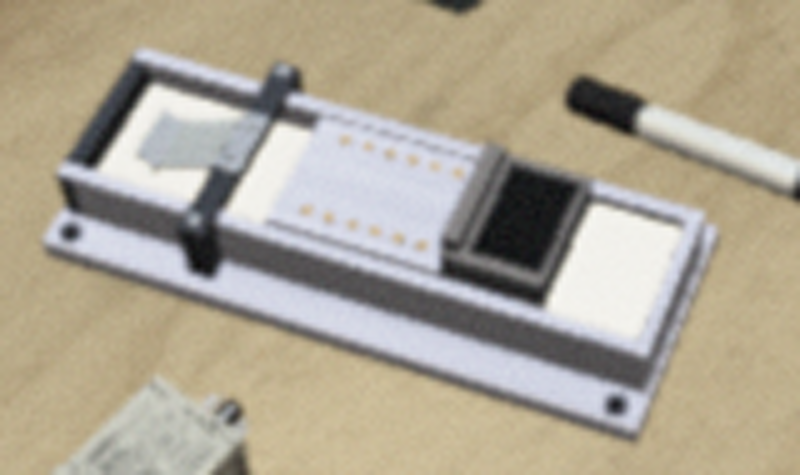

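View pics/d.png

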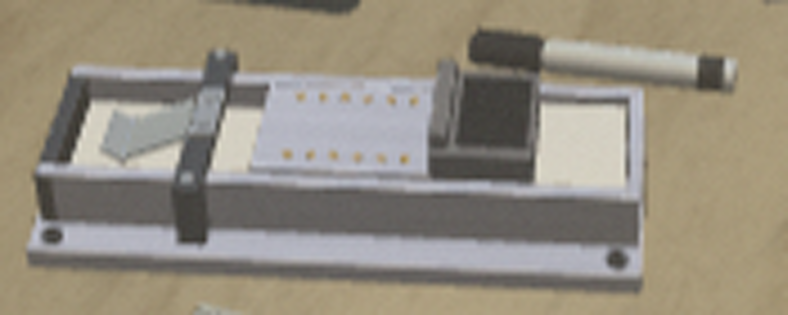

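The crops show the carrier in the jig, with its black inlay at crop (530,215), which is scene pixel (266,248). The rib is on its bar side, and the bar and leaf are to the left, at scene pixel (207,238).

```bash
cat > h.py <<'E'
from cell import r
import numpy as np
def ray(n,p,z,c=None):
    c=c or r.calibration(n); f=210/np.tan(np.radians(c['fovy']/2))
    d=c['R'].T@np.array([(p[0]-c['cx'])/f,(p[1]-c['cy'])/f,1]); o=-c['R'].T@c['t']
    return o+d*(z-o[2])/d[2]
E
python3 - <<'E'
from h import *
S=lambda u,v:(160+(u+.5)/5-.5,205+(v+.5)/5-.5)
D=lambda u,v:(170+(u+.5)/4.5-.5,212+(v+.5)/4.5-.5)
P={'nl':((65,168),(40,172),.041),'nr':((648,352),(638,197),.041),'fl':((140,50),(75,68),.041),'fr':((708,212),(642,90),.041),
'padc':((531,216),(495,112),.0545),'ribtopL':((448,242),(435,143),.0625),'ribtopR':((490,150),(447,62),.0625)}
for k,(a,b,z) in P.items(): print(k,ray('scene',S(*a),z).round(4),ray('side',D(*b),z).round(4))
q={k:(ray('scene',S(*a),z)+ray('side',D(*b),z))/2 for k,(a,b,z) in P.items()}
for a,b in(('nr','nl'),('fr','fl')):
    d=q[b]-q[a];print(np.linalg.norm(d),np.degrees(np.arctan2(d[1],d[0])))
E
```

```text
nl [0.6849 0.1302 0.041 ] [0.6839 0.1311 0.041 ]
nr [0.4528 0.03   0.041 ] [0.4532 0.0301 0.041 ]
fl [0.7124 0.0691 0.041 ] [0.7127 0.0682 0.041 ]
fr [ 0.4802 -0.0351  0.041 ] [ 0.4806 -0.0337  0.041 ]
padc [0.5231 0.0222 0.0545] [0.5239 0.0231 0.0545]
ribtopL [0.5333 0.0571 0.0625] [0.5323 0.06   0.0625]
ribtopR [0.5535 0.0145 0.0625] [0.5534 0.0114 0.0625]
0.2523455868426767 23.501914752118104
0.2540050294003617 23.92544929930164
```

```bash
python3 -m crank '[{"gripper":0,"dx":0.15,"dy":-0.84},{"gripper":0,"dx":0.15,"dy":-0.85},{"gripper":0,"dx":0.15,"dy":-0.85},{"gripper":0,"dx":0.15,"dy":-0.84},{"gripper":0,"dx":0.15,"dy":-0.84}]'
python3 -m crank '[{"gripper":0,"rz":-0.95,"dz":0.7},{"gripper":0,"rz":-0.95,"dz":0.7},{"gripper":0,"rz":-0.95,"dz":0.7},{"gripper":0,"rz":-0.95,"dz":0.7},{"gripper":0,"rz":-0.94,"dz":0.7}]'
python3 -m crank '[{"gripper":0},{"gripper":0},{"gripper":0},{"gripper":0}]'
python3 - <<'E'
from h import *
import cv2
s=r.state();print(s['ee_pos'],s['ee_rot'],s['force'],s['gripper_width'])
a=r.capture("scene")[180:300,170:330,::-1];b=r.capture("side")[180:300,200:360,::-1]
cv2.imwrite("pics/e.png",cv2.resize(np.vstack([a,b]),None,fx=2.5,fy=2.5,interpolation=cv2.INTER_CUBIC))
cv2.imwrite("pics/w.png",r.capture("wrist")[:,:,::-1])
E
```

```text
[ 6.49581472e-01 -1.51414759e-05  2.30509460e-01] [[ 2.44725710e-05  9.99998908e-01 -1.47752261e-03]
 [ 9.99999996e-01 -2.46061693e-05 -9.04023258e-05]
 [-9.04385832e-05 -1.47752039e-03 -9.99998904e-01]] [-0.82440627  1.56089291  0.69679401] 0.9974882157869144invalid input at $[0]: expected keys gripper, dx, dy, dz, rx, ry, rz
invalid input at $[0]: expected keys gripper, dx, dy, dz, rx, ry, rz
invalid input at $[0]: expected keys gripper, dx, dy, dz, rx, ry, rz
```

View pics/e.png

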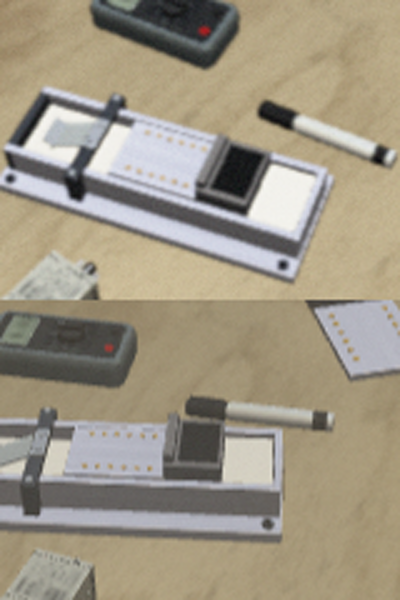

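View pics/w.png

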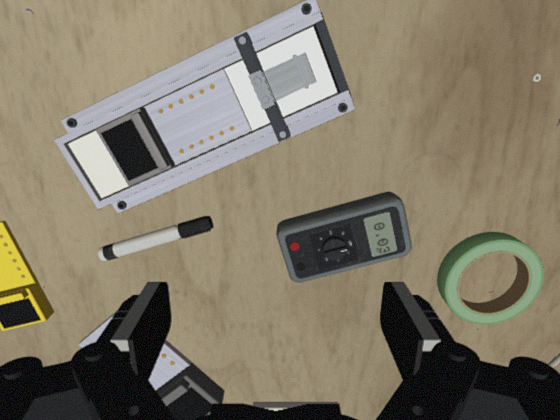

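The rows were refused because every key is required, so the arm hasn't moved. The wrist view shows the carrier pad at (131,150), the bar at (262,88) and the jig clear of obstacles. I'll resend the moves with all keys.

```bash
python3 -c "
from h import *
print(ray('wrist',(134,148),.0545))"
python3 -m crank '[{"gripper":0,"dx":0.15,"dy":-0.84,"dz":0,"rx":0,"ry":0,"rz":0},{"gripper":0,"dx":0.15,"dy":-0.85,"dz":0,"rx":0,"ry":0,"rz":0},{"gripper":0,"dx":0.15,"dy":-0.85,"dz":0,"rx":0,"ry":0,"rz":0},{"gripper":0,"dx":0.15,"dy":-0.84,"dz":0,"rx":0,"ry":0,"rz":0},{"gripper":0,"dx":0.15,"dy":-0.84,"dz":0,"rx":0,"ry":0,"rz":0}]'
python3 -m crank '[{"gripper":0,"dx":0,"dy":0,"dz":0.7,"rx":0,"ry":0,"rz":-0.95},{"gripper":0,"dx":0,"dy":0,"dz":0.7,"rx":0,"ry":0,"rz":-0.95},{"gripper":0,"dx":0,"dy":0,"dz":0.7,"rx":0,"ry":0,"rz":-0.95},{"gripper":0,"dx":0,"dy":0,"dz":0.7,"rx":0,"ry":0,"rz":-0.95},{"gripper":0,"dx":0,"dy":0,"dz":0.7,"rx":0,"ry":0,"rz":-0.94}]'
python3 -m crank '[{"gripper":0,"dx":0,"dy":0,"dz":0,"rx":0,"ry":0,"rz":0},{"gripper":0,"dx":0,"dy":0,"dz":0,"rx":0,"ry":0,"rz":0},{"gripper":0,"dx":0,"dy":0,"dz":0,"rx":0,"ry":0,"rz":0},{"gripper":0,"dx":0,"dy":0,"dz":0,"rx":0,"ry":0,"rz":0}]'
python3 - <<'E'
from h import *
import cv2
a=r.capture("scene")[180:300,170:330,::-1];b=r.capture("side")[180:300,200:360,::-1]
cv2.imwrite("pics/f.png",cv2.resize(np.vstack([a,b]),None,fx=2.5,fy=2.5,interpolation=cv2.INTER_CUBIC))
E
```

```text
[0.52801459 0.02792258 0.0545    ]
time_s: 0.67
ee_pos: [0.522, 0.0226, 0.2311]
ee_rot: [[0.0, 1.0, -0.0], [1.0, -0.0, -0.0], [-0.0, -0.0, -1.0]]
force: [-0.2, -0.1, 1.4]
gripper_width: 0.302
grasp_force: 0.0
time_s: 1.08
ee_pos: [0.5233, 0.0225, 0.1255]
ee_rot: [[-0.406, 0.914, 0.0], [0.914, 0.406, 0.0], [-0.0, 0.0, -1.0]]
force: [0.6, -0.2, -0.5]
gripper_width: 0.0
grasp_force: 0.0
time_s: 1.42
ee_pos: [0.5244, 0.0226, 0.1279]
ee_rot: [[-0.4, 0.916, 0.002], [0.916, 0.4, 0.0], [-0.001, 0.002, -1.0]]
force: [0.3, 0.3, 0.6]
gripper_width: 0.002
grasp_force: 0.0
```

View pics/f.png

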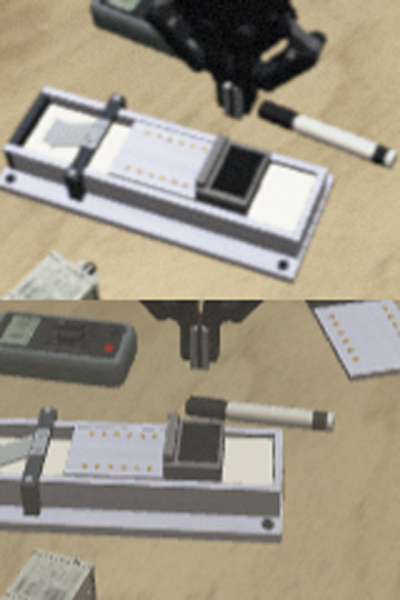

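The fingers are shut above the jig at about crop (232,98) in the scene view, and nothing is in the way. Next I'll measure the inlay by mask in all three views.

Run:
```python
from h import *
import cv2
def meas(n,img,c,T):
    f=210/np.tan(np.radians(c['fovy']/2)); X=c['R']@np.array([.5245,.0235,.0545])+c['t']
    p=np.array([c['cx']+f*X[0]/X[2],c['cy']+f*X[1]/X[2]])
    m=(img.max(2)<T).astype(np.uint8)
    k,l,s,ce=cv2.connectedComponentsWithStats(m,connectivity=4)
    i=min((i for i in range(1,k) if s[i,4]>60),key=lambda i:np.hypot(*(ce[i]-p)))
    return p.round(1),s[i],ce[i].round(1),ray(n,ce[i],.0545,c).round(4)
for n in("scene","side"):
    img=r.capture(n);c=r.calibration(n)
    for T in(35,50): print(n,T,*meas(n,img,c,T))
w=cv2.imread("pics/w.png")
m=(w.max(2)<40).astype(np.uint8);k,l,s,ce=cv2.connectedComponentsWithStats(m,connectivity=4)
print([(s[i].tolist(),ce[i].round(1).tolist()) for i in range(1,k) if s[i,4]>300])
cv2.imwrite("pics/w2.png",r.capture("wrist")[:,:,::-1])
```

```text
scene 35 [264.8 247.8] [256 239  18  19 197] [264.5 248.2] [0.5242 0.0247 0.0545]
scene 50 [264.8 247.8] [255 239  20  20 233] [264.7 248.2] [0.524  0.0244 0.0545]
side 35 [279.2 236.5] [249   0  43  27 699] [271.2  10.4] [ 1.3096 -1.3862  0.0545]
side 50 [279.2 236.5] [246  64  14  19 155] [254.2  72.5] [ 0.9912 -0.6826  0.0545]
[([102, 120, 55, 60, 1696], [129.0, 149.5]), ([0, 282, 356, 138, 13509], [128.8, 380.3]), ([377, 282, 183, 138, 11320], [456.1, 371.9]), ([0, 299, 39, 28, 747], [17.1, 313.1])]
```

View pics/w2.png

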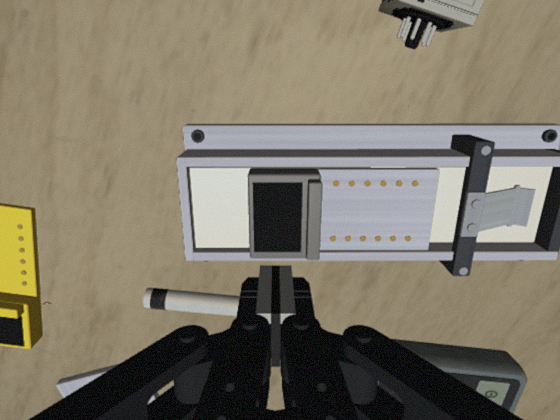

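The wrist view shows the jig square to the tool. The inlay centre is at (278,219), the rib at (314,219), and the shut fingertips at (276,267) are about half the pad's length.

Run:
```python
from h import *
p=ray('wrist',(278,219),.0545);a=ray('wrist',(318,170),.0625);b=ray('wrist',(314,258),.0625)
e=ray('wrist',(180,156),.041);g=ray('wrist',(182,262),.041);h=ray('wrist',(480,156),.041)
s=r.state();R=np.array(s['ee_rot'])
for n,q in dict(pad=p,ribA=a,ribB=b,wallA=e,wallB=g,rail=h).items(): print(n,q.round(4),'tool frame mm',(R.T@(q-s['ee_pos'])*1e3).round(1))
print(s['ee_pos'])
```

```text
pad [0.5242 0.0256 0.0545] tool frame mm [ 2.6  1.7 72.4]
ribA [0.5317 0.0648 0.0625] tool frame mm [35.5 24.3 64.5]
ribB [0.5538 0.0137 0.0625] tool frame mm [-20.1  23.9  64.5]
wallA [0.4539 0.0348 0.041 ] tool frame mm [ 39.2 -59.1  85.9]
wallB [ 0.479  -0.0343  0.041 ] tool frame mm [-34.1 -63.9  85.9]
rail [0.6243 0.1095 0.041 ] tool frame mm [ 39.3 127.   86. ]
[0.52369458 0.02253291 0.12694358]
```

```bash
python3 -m crank '[{"gripper":0,"dx":0.09,"dy":0.05,"dz":0.55,"rx":0,"ry":0,"rz":0},{"gripper":0,"dx":0,"dy":0,"dz":0.55,"rx":0,"ry":0,"rz":0},{"gripper":0,"dx":0,"dy":0,"dz":0.55,"rx":0,"ry":0,"rz":0},{"gripper":0,"dx":0,"dy":0,"dz":0.45,"rx":0,"ry":0,"rz":0},{"gripper":0,"dx":0,"dy":0,"dz":0,"rx":0,"ry":0,"rz":0}]'
python3 -m crank '[{"gripper":0,"dx":0,"dy":0,"dz":0.1,"rx":0,"ry":0,"rz":0},{"gripper":0,"dx":0,"dy":0,"dz":0.1,"rx":0,"ry":0,"rz":0},{"gripper":0,"dx":0,"dy":0,"dz":0.1,"rx":0,"ry":0,"rz":0},{"gripper":0,"dx":0,"dy":0,"dz":0.1,"rx":0,"ry":0,"rz":0},{"gripper":0,"dx":0,"dy":0,"dz":0,"rx":0,"ry":0,"rz":0}]'
```

```text
time_s: 2.08
ee_pos: [0.5219, 0.0254, 0.061]
ee_rot: [[-0.402, 0.916, -0.004], [0.916, 0.402, -0.0], [0.001, -0.004, -1.0]]
force: [-1.6, 0.4, -0.2]
gripper_width: 0.0
grasp_force: 0.0
time_s: 2.5
ee_pos: [0.5243, 0.0256, 0.0517]
ee_rot: [[-0.402, 0.916, 0.001], [0.916, 0.402, 0.0], [-0.0, 0.001, -1.0]]
force: [0.4, 0.0, 5.2]
gripper_width: 0.003
grasp_force: 2.2
```

```bash
python3 -m crank '[{"gripper":0,"dx":0,"dy":0,"dz":0.1,"rx":0,"ry":0,"rz":0},{"gripper":0,"dx":0,"dy":0,"dz":0.1,"rx":0,"ry":0,"rz":0},{"gripper":0,"dx":0,"dy":0,"dz":0.1,"rx":0,"ry":0,"rz":0},{"gripper":0,"dx":0,"dy":0,"dz":0,"rx":0,"ry":0,"rz":0},{"gripper":0,"dx":0,"dy":0,"dz":0,"rx":0,"ry":0,"rz":0}]'
```

```text
time_s: 2.92
ee_pos: [0.5245, 0.0256, 0.0445]
ee_rot: [[-0.402, 0.916, 0.002], [0.916, 0.402, 0.0], [-0.0, 0.002, -1.0]]
force: [-6.9, -0.7, 20.6]
gripper_width: 0.001
grasp_force: 10.4
```

```bash
python3 -m crank '[{"gripper":0,"dx":0,"dy":0,"dz":0.07,"rx":0,"ry":0,"rz":0},{"gripper":0,"dx":0,"dy":0,"dz":0,"rx":0,"ry":0,"rz":0},{"gripper":0,"dx":0,"dy":0,"dz":0,"rx":0,"ry":0,"rz":0},{"gripper":0,"dx":0,"dy":0,"dz":0,"rx":0,"ry":0,"rz":0}]'
```

```text
time_s: 3.25
ee_pos: [0.5246, 0.0256, 0.0442]
ee_rot: [[-0.402, 0.916, 0.002], [0.916, 0.402, 0.0], [-0.001, 0.002, -1.0]]
force: [-16.3, -2.0, 42.9]
gripper_width: 0.001
grasp_force: 21.5
```

```bash
python3 -m crank '[{"gripper":0,"dx":0,"dy":0.1,"dz":-0.02,"rx":0,"ry":0,"rz":0},{"gripper":0,"dx":0,"dy":0.15,"dz":0,"rx":0,"ry":0,"rz":0},{"gripper":0,"dx":0,"dy":0.15,"dz":0,"rx":0,"ry":0,"rz":0},{"gripper":0,"dx":0,"dy":0.15,"dz":0,"rx":0,"ry":0,"rz":0},{"gripper":0,"dx":0,"dy":0,"dz":0,"rx":0,"ry":0,"rz":0}]'
```

```text
time_s: 3.67
ee_pos: [0.5407, 0.0314, 0.0444]
ee_rot: [[-0.401, 0.916, 0.003], [0.916, 0.401, -0.001], [-0.002, 0.003, -1.0]]
force: [-8.8, -4.0, 33.2]
gripper_width: -0.001
grasp_force: 16.7
```

```bash
python3 -m crank '[{"gripper":0,"dx":0,"dy":0.2,"dz":0,"rx":0,"ry":0,"rz":0},{"gripper":0,"dx":0,"dy":0.2,"dz":0,"rx":0,"ry":0,"rz":0},{"gripper":0,"dx":0,"dy":0.2,"dz":0,"rx":0,"ry":0,"rz":0},{"gripper":0,"dx":0,"dy":0.2,"dz":0,"rx":0,"ry":0,"rz":0},{"gripper":0,"dx":0,"dy":0,"dz":0,"rx":0,"ry":0,"rz":0}]'
python3 - <<'E'
from h import *
import cv2
a=r.capture("scene")[180:300,165:325,::-1];b=r.capture("side")[180:300,170:330,::-1]
cv2.imwrite("pics/g.png",cv2.resize(np.vstack([a,b]),None,fx=2.5,fy=2.5,interpolation=cv2.INTER_CUBIC))
E
```

```text
time_s: 4.08
ee_pos: [0.5631, 0.0412, 0.0444]
ee_rot: [[-0.401, 0.916, 0.004], [0.916, 0.401, -0.001], [-0.002, 0.003, -1.0]]
force: [-8.4, -4.4, 30.9]
gripper_width: -0.004
grasp_force: 15.4
```

View pics/g.png

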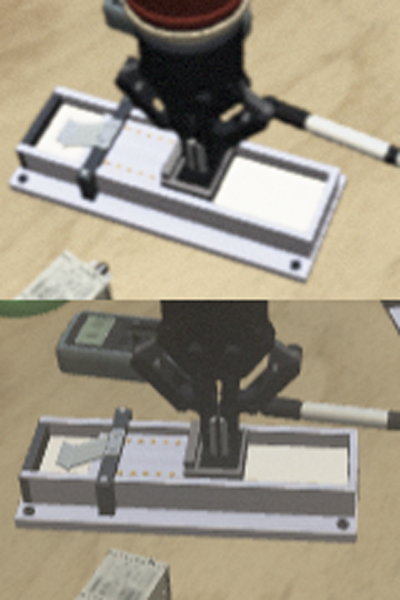

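The carrier has moved with the fingers, about 42 mm so far. Its tongue is now reaching under the bar (scene crop (100,165)), with the carrier level and down.

```bash
python3 -m crank '[{"gripper":0,"dx":0,"dy":0.2,"dz":0,"rx":0,"ry":0,"rz":0},{"gripper":0,"dx":0,"dy":0.2,"dz":0,"rx":0,"ry":0,"rz":0},{"gripper":0,"dx":0,"dy":0.2,"dz":0,"rx":0,"ry":0,"rz":0},{"gripper":0,"dx":0,"dy":0.2,"dz":0,"rx":0,"ry":0,"rz":0},{"gripper":0,"dx":0,"dy":0,"dz":0,"rx":0,"ry":0,"rz":0}]'
python3 -m crank '[{"gripper":0,"dx":0,"dy":0.15,"dz":0,"rx":0,"ry":0,"rz":0},{"gripper":0,"dx":0,"dy":0.15,"dz":0,"rx":0,"ry":0,"rz":0},{"gripper":0,"dx":0,"dy":0.15,"dz":0,"rx":0,"ry":0,"rz":0},{"gripper":0,"dx":0,"dy":0,"dz":0,"rx":0,"ry":0,"rz":0}]'
```

```text
time_s: 4.6
ee_pos: [0.5836, 0.0499, 0.0444]
ee_rot: [[-0.401, 0.916, 0.001], [0.916, 0.401, -0.002], [-0.002, 0.0, -1.0]]
force: [-14.5, -6.8, 35.4]
gripper_width: 0.001
grasp_force: 18.3
time_s: 4.93
ee_pos: [0.5963, 0.0555, 0.0442]
ee_rot: [[-0.401, 0.916, 0.002], [0.916, 0.401, -0.001], [-0.002, 0.001, -1.0]]
force: [-10.3, -4.5, 30.1]
gripper_width: -0.002
grasp_force: 15.1
```

```bash
python3 -m crank '[{"gripper":0,"dx":0,"dy":0.1,"dz":0,"rx":0,"ry":0,"rz":0},{"gripper":0,"dx":0,"dy":0.1,"dz":0,"rx":0,"ry":0,"rz":0},{"gripper":0,"dx":0,"dy":0,"dz":0,"rx":0,"ry":0,"rz":0}]'
```

```text
time_s: 5.18
ee_pos: [0.6013, 0.0577, 0.044]
ee_rot: [[-0.401, 0.916, 0.001], [0.916, 0.401, -0.001], [-0.002, 0.0, -1.0]]
force: [-11.8, -5.3, 30.1]
gripper_width: -0.001
grasp_force: 14.9
```

```bash
python3 -m crank '[{"gripper":0,"dx":0,"dy":0.1,"dz":0,"rx":0,"ry":0,"rz":0},{"gripper":0,"dx":0,"dy":0.1,"dz":0,"rx":0,"ry":0,"rz":0},{"gripper":0,"dx":0,"dy":0,"dz":0,"rx":0,"ry":0,"rz":0}]'
```

```text
time_s: 5.43
ee_pos: [0.6048, 0.0591, 0.044]
ee_rot: [[-0.4, 0.916, -0.003], [0.916, 0.4, -0.003], [-0.001, -0.004, -1.0]]
force: [-21.9, -9.3, 39.7]
gripper_width: 0.001
grasp_force: 19.9
```

```bash
python3 -m crank '[{"gripper":0,"dx":0,"dy":0.07,"dz":-0.02,"rx":0,"ry":0,"rz":0},{"gripper":0,"dx":0,"dy":0,"dz":0,"rx":0,"ry":0,"rz":0},{"gripper":0,"dx":0,"dy":0,"dz":0,"rx":0,"ry":0,"rz":0}]'
python3 - <<'E'
from h import *
import cv2
a=r.capture("scene")[180:300,165:325,::-1];b=r.capture("side")[180:300,170:330,::-1]
cv2.imwrite("pics/k.png",cv2.resize(np.vstack([a,b]),None,fx=2.5,fy=2.5,interpolation=cv2.INTER_CUBIC))
E
```

```text
time_s: 5.68
ee_pos: [0.6064, 0.0598, 0.044]
ee_rot: [[-0.4, 0.917, -0.003], [0.917, 0.4, -0.003], [-0.001, -0.004, -1.0]]
force: [-19.8, -8.8, 32.7]
gripper_width: 0.0
grasp_force: 19.3
```

View pics/k.png

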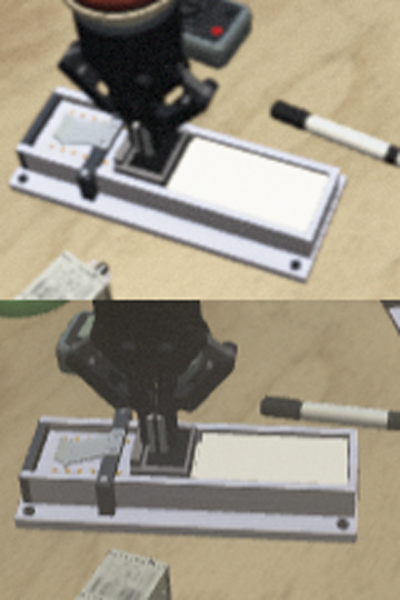

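The carrier's tongue is at the end stop (scene crop (40,125)), the leaf lies on top of it, and the sprung bed has risen behind it. The push force also jumped from 13 to 24 N, which fits the stop. Now I'll let go.

```bash
python3 -m crank '[{"gripper":0,"dx":0,"dy":0,"dz":-0.1,"rx":0,"ry":0,"rz":0},{"gripper":0,"dx":0,"dy":0,"dz":-0.2,"rx":0,"ry":0,"rz":0},{"gripper":0,"dx":0,"dy":0,"dz":-0.7,"rx":0,"ry":0,"rz":0},{"gripper":0,"dx":0,"dy":0,"dz":-0.9,"rx":0,"ry":0,"rz":0},{"gripper":0,"dx":0,"dy":0,"dz":-0.9,"rx":0,"ry":0,"rz":0}]'
python3 -m crank '[{"gripper":0,"dx":0,"dy":-0.9,"dz":-0.9,"rx":0,"ry":0,"rz":0},{"gripper":0,"dx":0,"dy":-0.9,"dz":0,"rx":0,"ry":0,"rz":0},{"gripper":0,"dx":0,"dy":-0.9,"dz":0,"rx":0,"ry":0,"rz":0},{"gripper":0,"dx":0,"dy":0,"dz":0,"rx":0,"ry":0,"rz":0},{"gripper":0,"dx":0,"dy":0,"dz":0,"rx":0,"ry":0,"rz":0}]'
python3 - <<'E'
from h import *
import cv2
# measured jig frame: pad start (.5242,.0256) at jig x -61
u=np.array([.916,.401]);v=np.array([-.401,.916]);o=np.array([.5242,.0256])+.061*u
for n in("scene","wrist"):
    img=r.capture(n);c=r.calibration(n);f=210/np.tan(np.radians(c['fovy']/2))
    X=c['R']@np.array([*(o+.022*u),.044])+c['t'];p=np.array([c['cx']+f*X[0]/X[2],c['cy']+f*X[1]/X[2]])
    m=(img.max(2)<40).astype(np.uint8);k,l,s,ce=cv2.connectedComponentsWithStats(m,connectivity=4)
    i=min((i for i in range(1,k) if s[i,4]>60),key=lambda i:np.hypot(*(ce[i]-p)))
    q=ray(n,ce[i],.044,c)[:2]-o;print(n,p.round(),s[i],'jig mm',1e3*q@u,1e3*q@v)
    cv2.imwrite(f"pics/z{n}.png",img[:,:,::-1])
E
```

```text
time_s: 6.2
ee_pos: [0.6076, 0.0627, 0.1261]
ee_rot: [[-0.402, 0.916, -0.001], [0.916, 0.402, 0.0], [0.0, -0.001, -1.0]]
force: [1.3, -0.2, 1.1]
gripper_width: -0.001
grasp_force: 0.0
time_s: 6.62
ee_pos: [0.5333, 0.0296, 0.1532]
ee_rot: [[-0.401, 0.916, 0.001], [0.916, 0.401, 0.0], [-0.0, 0.001, -1.0]]
force: [0.2, 0.6, -0.8]
gripper_width: -0.0
grasp_force: 0.0
scene [226. 240.] [218 231  19  18 196] jig mm 21.557122731426123 -2.1070572082913044
wrist [375. 205.] [ 353  175   46   60 2412] jig mm 21.756192340861855 0.5572693335047603
```

```bash
python3 -c "
from cell import r
print(r.sign_off())"
```

```text
the job is handed in; nothing more can be done
None
```

I pressed the carrier down, slid it under the bar and leaf spring to the end stop, let go and handed the job in after about 7 s. The last measurement put the carrier origin near jig x = +3.7 mm (+4 mm is against the stop), and the sprung bed looked up behind it; the judge's verdict was not shown.

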